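# Slide the effects unit home between the rail and the mixer

## Robot

A 7-joint arm with a two-finger parallel gripper is mounted at the origin on the work surface. World frame = base frame: x ahead of the robot, y to its left, z up, the work surface at z = 0. Lengths are in m, angles in rad, forces in N, time in s.
With the tool pointing down it reaches from about 0.425 to 0.925 m from the base axis. Payload 6.8 kg.
Tool frame: the origin (TCP) lies midway between the tips of the shut fingers; the grasp point (between the pads) lies 19 mm behind it (bot.grasp_offset is the distance from the TCP to the grasp point, in m); z points along the fingers, x is the direction in which the jaws open and shut, and the axes are right-handed (so a half turn about z gives the same grasp; the last joint's range is limited). The gripper opens to 85 mm and grips with 20 to 120 N. Pads are 22 mm wide; open, the fingers measure 114 mm over their backs; the gripper's body (76 mm by 85 mm) begins 54 mm behind the grasp point. The pads swing forward as they close: fully open they stand 13 mm farther back than shut.
Start: joints at [1.183, 0.477, 0.022, 1.555, -0.011, 1.109, -0.083], TCP at [0.186, -0.649, 0.231] pointing down, gripper open.
Joint ranges: [-2.96, 2.96], [-0.34, 2.1], [-1.41, 1.46], [0.24, 2.44], [-1.37, 4.51], [0.17, 1.92], [-2.96, 2.96]. Speed limits (rad/s): [2.39, 2.39, 3.14, 3.14, 3.14, 3.14, 3.14].

## Interface

Orientations are given as a unit quaternion [w, x, y, z].
In Python, from station import bot, imaging gives the robot as it stands. The module is installed in compiled form; this text tells all that it offers.
- The arm moves only by the tool apply_moves, never from a script. Its argument "increments" is a list of rows, each a list of 7 numbers: the shift along the tool's x, y, z in mm, then the turn, a rotation vector about the tool's x, y, z in degrees, then the closure, from -1 (fully open) to 1 (shut). In form: [[dx, dy, dz, rx, ry, rz, grip], ...]. A call has exactly 8 rows; each row shifts and turns the pose as measured when the row begins, along the tool's axes as they then stand; what a row does not reach is not made up. A row lasts 1/8 s, in which the tool goes at most 62.5 mm and 10.7 degrees, less where a joint would pass 70% of its speed; a pose out of reach is approached as far as the arm can. A call with a gripper value outside its range is refused whole. The fingers move at their own pace and stop on an object; "grip_force" is the grip in N (left out, the last holds). Time passes only in rows, so rows that do not move let the fingers close, or fill a call up. It gives the time, the measured TCP pose, the force and the opening at its end, in the units of the state.
- bot.get_obs(): the state, without advancing time (a new reading comes with each control period).
- imaging.read_camera(name): name is "scene" or "top"; returns the picture (480x640x3 uint8, red, green, blue); there is no depth.
- imaging.get_calibration(name): a dict with "K" (3x3 intrinsics, pixels), "extrinsics" (4x4, takes a point from camera to world coordinates). Camera axes: x right, y down, z forward; pixel columns grow to the right and rows downward; lengths in m; the calibration is good to about 2 mm. A picture is of the moment at which its call begins. get_calibration takes no time and is no camera call.
- bot.hand_in(): hands the job in, once; it reports no verdict.
The state is a dict: "t": time; "q": joint angles; "joint_vel": joint speeds; "joint_torque": joint torques, N m; "eef_pos": TCP position; "tool_rot": TCP orientation; "contact_force": force on the tool from outside, world axes, zero at the start; "torque": the same for the moment, N m; "gripper_width": opening from 0.0 (shut) to 1.0 (fully open).
Only numpy, scipy, OpenCV 4.12 (cv2) and the standard library are available. Lean on these libraries where they do the work, as an engineer would, in place of code of your own. Each camera call takes 0.05 s, during which the arm holds its last target.

## Task

Tidy the studio desk: with the fingers, push the loose blue effects unit back along the desk until its long back side sits flush against the dark wooden rail, and then push it sideways along the rail until its end is up against the dark grey mixer, still flush with the rail. Only push it: it stays flat on the desk and is never lifted. Leave everything else on the desk where it is.

Things in the scene. Friction and masses are not known exactly. Their poses are not given: they have to be found in the camera images.
- unit: Loose blue effects unit, white top plate, black knobs, small green screen. 100 mm (its x, front to back) by 150 mm (its y, end to end) by 50 mm high, flat knobs to 56 mm; 0.3 to 0.65 kg, slides on the desk with ordinary friction. Origin: centre of its underside, on the desk; x points to its back (the side with the row of four knobs), which faces the rail within about 20 degrees at the start.
- rail: The dark wooden stop rail, fixed to the desk: 30 mm thick (its x), 920 mm long (its y), 45 mm high. Origin at the centre of its underside; x points away from the robot, so its front face, the stop, lies at x = -15 mm in its frame. It may be turned by a few degrees.
- mixer: Dark grey mixer, knobs and white fader caps, immovable. 180 mm (its x) by 240 mm (its y) by 70 mm high, knobs and faders to 81 mm. Its back is against the rail, its axes parallel to the rail's. It stands at the left or the right end, so the side facing the gap is at y = -120 or +120 mm in its frame. Origin: centre of its underside, on the desk.
- sequencer: White sequencer, coloured keys, blue-framed screen, immovable, at the other end of the rail, square to it and against it. 180 mm (its x) by 240 mm (its y) by 55 mm high, knobs to 69 mm. The clear gap between it and the mixer is 410 mm. Origin: centre of its underside, on the desk.
- red_pedal: Bystander, loose: do not disturb. Small red pedal, 105 x 62 x 36 mm (knobs and switch to 48 mm), origin under its centre.
- green_pedal: Bystander, loose: do not disturb. Small green pedal, 105 x 62 x 36 mm (knobs and switch to 48 mm), origin under its centre.
- mug: Bystander, loose: do not disturb. White mug, 80 mm across, 92 mm high, with a handle on its +y side; origin under its centre.
- power_brick: Bystander, loose: do not disturb. Black power adaptor, 85 x 50 x 32 mm, origin under its centre.
- tape_roll: Bystander, loose: do not disturb. Yellow roll of tape lying flat, 90 mm across, 22 mm high, origin under its centre.
- screwdriver: Bystander, loose: do not disturb. Screwdriver lying on the desk, handle to its -x, 200 mm long, 26 mm thick, origin under its middle.
- jack_adaptor: Bystander, loose: do not disturb. Small steel and red plug adaptor, 22 mm across and 40 mm high, standing on top of the mixer (70 mm above the desk); origin under its centre.

How it is judged:
On the way, in this order (a step that is already met when the one before it is completed fails the run):
1. the unit's back side is flush against the rail, before it reaches the mixer (x of unit in the frame of rail between -0.07 and -0.055 m and angle between the x axis of unit and the x axis of rail, either way round below 0.04 rad), for 0.2 s.
2. the unit, still flush with the rail, is up against the mixer (all of step 1 and y of unit in the frame of mixer between -0.201 and 0.201 m), for 0.2 s.
At the end, for the whole second after the job is handed in: The unit rests flat on the desk, its back within 5 mm of the rail and parallel to it within 0.04 rad, its end within 6 mm of the mixer's side (all of step 2 and height (world z) of unit below 0.004 m and angle between unit's own z axis and vertical below 0.04 rad and linear speed of unit below 0.01 m/s); the robot touches nothing.
It fails at once if the unit is lifted (8 mm) or tipped (0.15 rad) (height (world z) of unit above 0.008 m or angle between unit's own z axis and vertical above 0.15 rad).
It fails at once if another thing on the desk is moved by more than 15 mm (distance of any of red_pedal, green_pedal, mug, power_brick, tape_roll, screwdriver, jack_adaptor from where it was at the start of the episode above 0.015 m).
It also fails if it takes over 48 s, if anything falls off the work surface, if the arm or the gripper's body presses on something with over 40 N, if the wrist force passes 120 N, or if a joint passes its speed limit or range.

## Working session

There is one attempt and no reset: what is moved stays moved. The work goes in short steps, Python scripts to look and compute and a tool call to move; the robot and the scene stay as the last step left them, time stands still between calls to the robot, and variables do not carry over. Pictures are saved under pics/ and viewed, and the job is handed in when it is done.

Besides the shell and the picture viewer there is one more tool, called by a JSON object that holds its "method" and its "body", one argument or row to a line. apply_moves: Moves the arm, as the interface text tells. Its arguments: {"type":"object","properties":{"increments":{"type":"array","items":{"type":"array","items":{"type":"number"}}},"grip_force":{"type":"number"}},"required":["increments"]}

```bash
mkdir -p pics; python3 - <<'E'
from station import bot, imaging
import cv2, numpy as np
np.set_printoptions(precision=4,suppress=True)
for n in ("scene","top"):
    im=imaging.read_camera(n); cv2.imwrite(f"pics/{n}0.png",im[:,:,::-1])
    c=imaging.get_calibration(n); print(n,c["K"],c["extrinsics"])
print(bot.get_obs())
E
```

```text
scene [[441.9083   0.     316.607 ]
 [  0.     441.9083 239.8361]
 [  0.       0.       1.    ]] [[ 0.5194  0.6948 -0.4974  1.0871]
 [ 0.8545 -0.4179  0.3084 -0.3226]
 [ 0.0064 -0.5852 -0.8108  1.0016]
 [ 0.      0.      0.      1.    ]]
top [[486.315    0.     314.4773]
 [  0.     486.315  235.8554]
 [  0.       0.       1.    ]] [[-0.0135 -0.9867  0.162   0.3241]
 [-0.9999  0.0128 -0.0054  0.0235]
 [ 0.0033 -0.162  -0.9868  1.235 ]
 [ 0.      0.      0.      1.    ]]
{'t': 0.1, 'q': array([ 1.1829,  0.4777,  0.0223,  1.5563, -0.0115,  1.1093, -0.0831]), 'joint_vel': array([ 0.001 , -0.0018,  0.001 , -0.0056, -0.0015,  0.0015,  0.0008]), 'joint_torque': array([  0.0046, -59.7766,   1.614 , -28.1957,   0.0129,   0.0051,
        -0.    ]), 'eef_pos': array([ 0.1862, -0.6483,  0.2304]), 'tool_rot': array([-0.0004,  0.7988, -0.6016, -0.0007]), 'contact_force': array([-0.2922, -0.2609, -0.2134]), 'torque': array([-0.0051,  0.0162,  0.0264]), 'gripper_width': 1.00294382109537}
```

View pics/scene0.png

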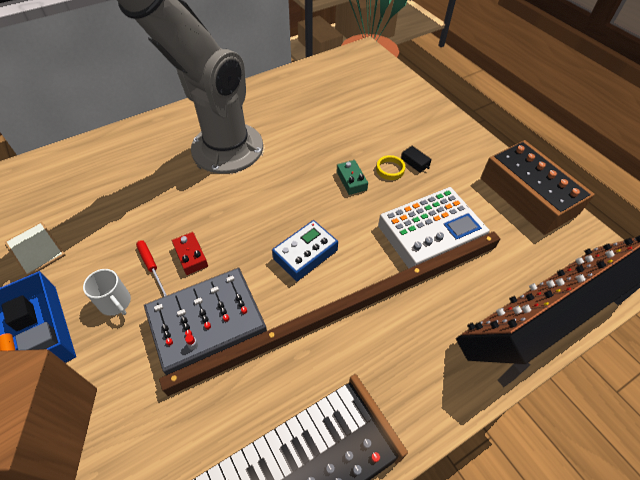

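View pics/top0.png

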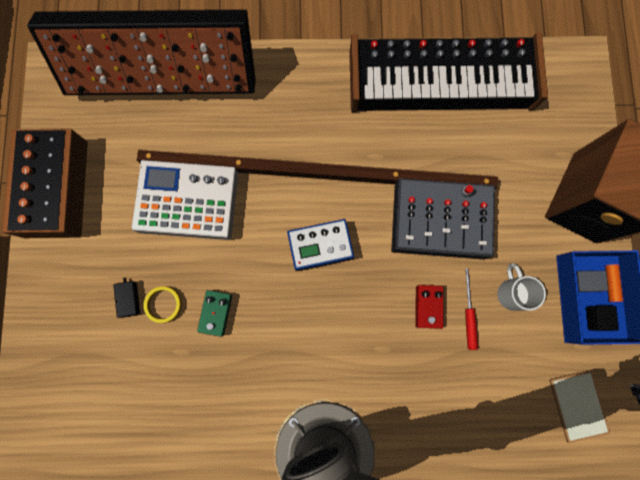

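The scene view shows the unit near (305,248), the mixer to its left and the arm clear of it. In the top view the unit is at (321,244), the mixer's left side is at x≈395, the rail's front edge runs from (140,160) to (495,185), and the red pedal is at (431,306). Next I'll take enlarged crops to measure from.

```bash
cat > h.py <<'E'
import numpy as np, cv2
from station import bot, imaging
np.set_printoptions(precision=4,suppress=True)
def ray(n,uv,z):
    c=imaging.get_calibration(n);K=c["K"];T=c["extrinsics"]
    uv=np.atleast_2d(np.array(uv,float)); d=np.c_[uv,np.ones(len(uv))]@np.linalg.inv(K).T@T[:3,:3].T
    o=T[:3,3]; s=(z-o[2])/d[:,2]; return o+s[:,None]*d
def tri(u1,u2):
    A=[];b=[]
    for n,u in (("top",u1),("scene",u2)):
        a=ray(n,u,0)[0]; T=imaging.get_calibration(n)["extrinsics"]; o=T[:3,3]; d=a-o; d/=np.linalg.norm(d)
        P=np.eye(3)-np.outer(d,d); A.append(P); b.append(P@o)
    p=np.linalg.lstsq(np.vstack(A),np.hstack(b),rcond=None)[0]
    return p
def blue(im,box):
    hsv=cv2.cvtColor(im,cv2.COLOR_RGB2HSV)
    m=cv2.inRange(hsv,(100,110,30),(130,255,255)); k=np.zeros_like(m); x0,y0,x1,y1=box; k[y0:y1,x0:x1]=m[y0:y1,x0:x1]; return k
E
python3 - <<'E'
from h import *
t=cv2.imread("pics/top0.png"); s=cv2.imread("pics/scene0.png")
cv2.imwrite("pics/tc.png",cv2.resize(t[150:300,225:425],None,fx=4,fy=4,interpolation=cv2.INTER_CUBIC))
cv2.imwrite("pics/sc.png",cv2.resize(s[180:330,200:400],None,fx=4,fy=4,interpolation=cv2.INTER_CUBIC))
E
```

```text
(no output)
```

View pics/tc.png

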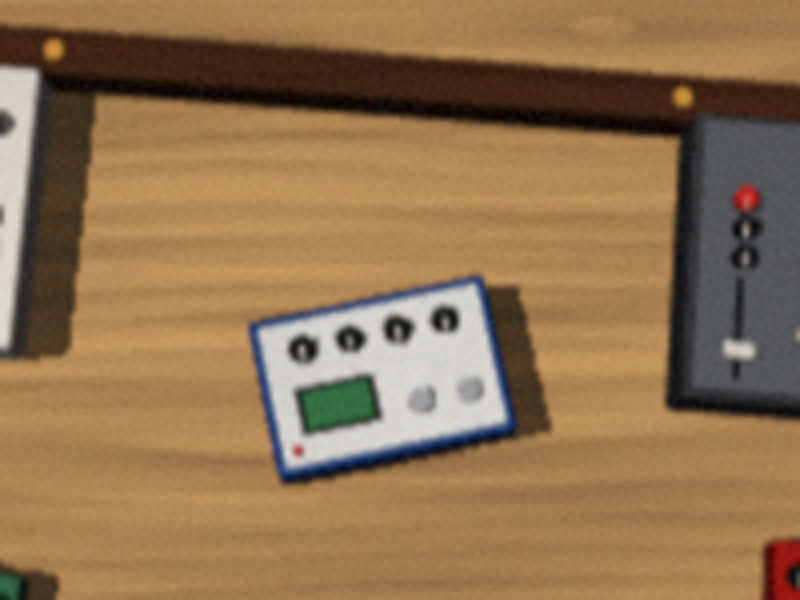

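View pics/sc.png

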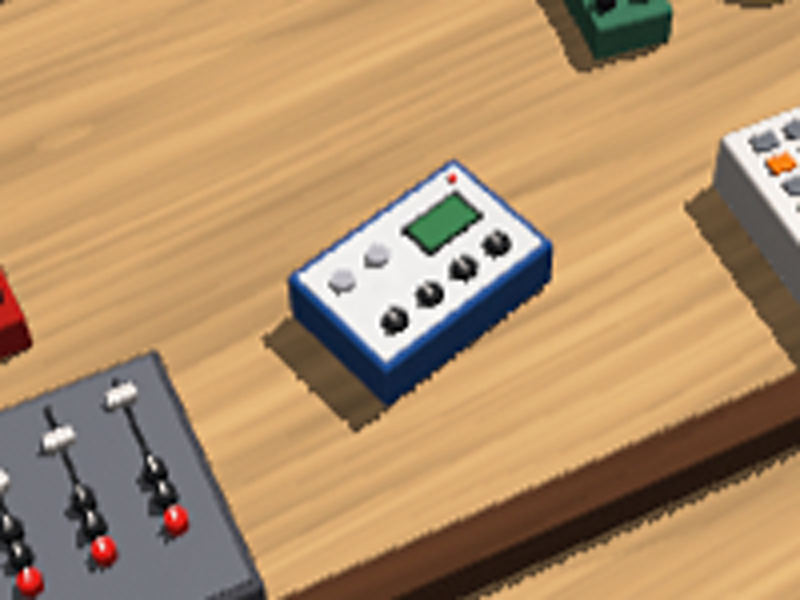

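```bash
python3 - <<'E'
from h import *
P={}
for n,seeds in (("top",[(148,156),(238,161),(395,174),(486,181)]),("scene",[(489,239),(417,270),(271,335),(174,378)])):
    im=cv2.cvtColor(cv2.imread(f"pics/{n}0.png"),cv2.COLOR_BGR2RGB).astype(float)
    c=[]
    for (u,v) in seeds:
        w=im[v-5:v+6,u-5:u+6]; wt=np.clip(w[:,:,0]-130,0,None)
        yy,xx=np.mgrid[v-5:v+6,u-5:u+6]; c.append((np.sum(wt*xx)/wt.sum(),np.sum(wt*yy)/wt.sum()))
    P[n]=np.array(c); print(n,P[n]); print(ray(n,c,.045))
for a,b in zip(P["top"],P["scene"]): print("tri",tri(a,b))
R=ray("top",P["top"],.045)
f=lambda l,ox,oy:[( (x+.5)/4-.5+ox,(y+.5)/4-.5+oy) for x,y in l]
ut=f([(251,325),(481,278),(515,430),(285,475)],225,150)
us=f([(552,243),(388,367),(290,280),(455,160)],200,180)
T=[tri(a,b) for a,b in zip(ut,us)]; print("unit tri BL,BR,FR,FL\n",np.array(T))
U=ray("top",ut,.05); print(U, [np.linalg.norm(U[i]-U[i-1]) for i in range(4)]); print(ray("scene",us,.05))
c=U.mean(0); d=(U[0]+U[1]-U[2]-U[3]);print("unit top c",c,np.degrees(np.arctan2(d[1],d[0])))
V=ray("scene",us,.05);c=V.mean(0); d=(V[0]+V[1]-V[2]-V[3]);print("unit scene c",c,np.degrees(np.arctan2(d[1],d[0])))
for n in P:
  R=ray(n,P[n],.045); d=R[-1]-R[0]; print("rail dir",np.degrees(np.arctan2(d[0],-d[1])),R.mean(0))
# mixer gap-side top edge: top crop (700,118)-(684,400); scene crop back (262,585) front(155,352)
mt=f([(698,116),(680,398)],225,150); ms=f([(262,585),(155,352)],200,180)
print("mixer",ray("top",mt,.07),ray("scene",ms,.07),[tri(a,b) for a,b in zip(mt,ms)])
print("adapt",0)
E
```

```text
top [[147.5438 157.6641]
 [238.3296 160.8946]
 [395.296  173.7054]
 [486.1746 180.5349]]
[[ 0.7265  0.4389  0.045 ]
 [ 0.7151  0.2079  0.045 ]
 [ 0.6764 -0.19    0.045 ]
 [ 0.6556 -0.4194  0.045 ]]
scene [[488.4435 237.9452]
 [416.4954 269.8303]
 [271.0961 334.0603]
 [173.4147 377.6624]]
[[ 0.7329  0.4401  0.045 ]
 [ 0.7122  0.2105  0.045 ]
 [ 0.6756 -0.1884  0.045 ]
 [ 0.6557 -0.4175  0.045 ]]
tri [0.7299 0.4429 0.0387]
tri [0.7138 0.2076 0.0496]
tri [ 0.6761 -0.1892  0.0467]
tri [ 0.6556 -0.4182  0.0458]
unit tri BL,BR,FR,FL
 [[ 0.5327  0.0851  0.0494]
 [ 0.5606 -0.057   0.0504]
 [ 0.4659 -0.0766  0.0442]
 [ 0.4396  0.0653  0.0502]]
[[ 0.532   0.0838  0.05  ]
 [ 0.5597 -0.0591  0.05  ]
 [ 0.4645 -0.0777  0.05  ]
 [ 0.4387  0.0635  0.05  ]] [np.float64(0.09543156730059708), np.float64(0.14559775146057752), np.float64(0.09702497389206255), np.float64(0.14352598094272004)]
[[ 0.5336  0.0863  0.05  ]
 [ 0.5613 -0.0549  0.05  ]
 [ 0.4704 -0.0766  0.05  ]
 [ 0.4403  0.0673  0.05  ]]
unit top c [0.4987 0.0026 0.05  ] 11.67311563023679
unit scene c [0.5014 0.0055 0.05  ] 12.444025504009325
rail dir -4.722916336500529 [0.6934 0.0093 0.045 ]
rail dir -5.1451949514452275 [0.6941 0.0112 0.045 ]
mixer [[ 0.6562 -0.1945  0.07  ]
 [ 0.4803 -0.1763  0.07  ]] [[ 0.6617 -0.1943  0.07  ]
 [ 0.4882 -0.179   0.07  ]] [array([ 0.6584, -0.1945,  0.0639]), array([ 0.4817, -0.1777,  0.0601])]
adapt 0
```

{"method": "apply_moves", "body": {
  "increments": [
    [-45,-32,4,0,0,0,-1],
    [-45,-32,4,0,0,0,-1],
    [-45,-32,4,0,0,0,-1],
    [-45,-32,4,0,0,0,-1],
    [-45,-32,4,0,0,0,-1],
    [-45,-32,4,0,0,0,-1],
    [-45,-32,4,0,0,0,-1],
    [-45,-32,4,0,0,0,-1]
  ]
}}

```text
t: 1.1
eef_pos: [0.3345, -0.2217, 0.1952]
tool_rot: [0.0, 0.797, -0.604, -0.002]
contact_force: [2.0, -0.4, -0.0]
gripper_width: 1.003
```

```bash
cat >> h.py <<'E'
from scipy.spatial.transform import Rotation as Ro
A=np.radians(-5.1); EN=np.array([np.cos(A),np.sin(A)]); ET=np.array([-np.sin(A),np.cos(A)])
def to(n,t,z,yaw=None):
    o=bot.get_obs(); w=o["tool_rot"]; R=Ro.from_quat([w[1],w[2],w[3],w[0]])
    p=np.array([*(n*EN+t*ET),z]); d=R.inv().apply(p-o["eef_pos"])*1000
    if yaw is None: yaw=np.degrees(np.arctan2(*R.as_matrix()[[1,0],[0,0]]))
    x=np.array([np.cos(np.radians(yaw)),np.sin(np.radians(yaw)),0]); zt=np.array([0,0,-1.])
    G=Ro.from_matrix(np.c_[x,np.cross(zt,x),zt]); rv=(R.inv()*G).as_rotvec(degrees=True)
    e=o["eef_pos"]; print("t",o["t"],"pos",e,"n,t",e[:2]@EN,e[:2]@ET,"F",o["contact_force"],"w",o["gripper_width"],"q",o["q"]); print("shift tool mm",d,"turn deg",rv)
E
python3 -c "
from h import *
to(.415,.04,.2,-95.1)"
```

```text
t 1.1 pos [ 0.3345 -0.2217  0.1952] n,t 0.35286994651618026 -0.19104518756952696 F [ 2.0165 -0.3957 -0.0468] w 1.0029017360074126 q [ 0.6647  0.0813 -0.2451  2.1916  0.0251  0.8743 -0.8935]
shift tool mm [-194.0707 -139.9285   -4.6311] turn deg [ 0.1392  0.1062 20.7443]
```

{"method": "apply_moves", "body": {
  "increments": [
    [0,0,0,0,0,7,-1],
    [0,0,0,0,0,7,-1],
    [0,0,0,0,0,7,-1],
    [-46,-12,0,0,0,0,-1],
    [-46,-12,0,0,0,0,-1],
    [-46,-12,0,0,0,0,-1],
    [-46,-12,0,0,0,0,-1],
    [-46,-12,0,0,0,0,-1]
  ]
}}

```text
t: 2.1
eef_pos: [0.4181, 0.0095, 0.1944]
tool_rot: [-0.001, -0.669, 0.743, 0.002]
contact_force: [0.1, -0.4, 0.5]
gripper_width: 1.001
```

```bash
python3 -c "
from h import *
to(.413,.04,.02,-95.1)"
```

```text
t 2.1 pos [0.4181 0.0095 0.1944] n,t 0.4155635277547147 0.04659614831454603 F [ 0.112  -0.3814  0.4848] w 1.0008188365602706 q [ 0.2816  0.1318 -0.4818  2.1456  0.0757  0.8844 -1.9212]
shift tool mm [  6.8405   1.6813 174.4017] turn deg [ 0.2534  0.0688 -0.9455]
```

{"method": "apply_moves", "body": {
  "increments": [
    [2,1,20,0,0,0,-1],
    [2,1,20,0,0,0,-1],
    [2,1,20,0,0,0,-1],
    [0,0,20,0,0,0,-1],
    [0,0,15,0,0,0,-1],
    [0,0,15,0,0,0,-1],
    [0,0,0,0,0,-1,-1],
    [0,0,0,0,0,0,-1]
  ]
}}

```text
t: 3.1
eef_pos: [0.4146, 0.0087, 0.0812]
tool_rot: [-0.0, -0.679, 0.734, 0.003]
contact_force: [-0.3, -1.0, -0.3]
gripper_width: 1.002
```

```bash
python3 -c "
from h import *
to(.413,.04,.012,-95.1)
for n in ('scene','top'):
    im=imaging.read_camera(n)[:,:,::-1]
    cv2.imwrite(f'pics/{n}1.png',cv2.resize(im[150:350,200:450],None,fx=3,fy=3,interpolation=3))"
```

```text
t 3.1 pos [0.4146 0.0087 0.0812] n,t 0.4122017142081938 0.04554814416780243 F [-0.2863 -1.0365 -0.2745] w 1.0021342194771812 q [ 0.2189  0.3241 -0.4424  2.2539  0.2329  0.6092 -2.0448]
shift tool mm [ 5.7745 -1.0535 69.134 ] turn deg [0.2619 0.1793 0.6156]
```

View pics/scene1.png

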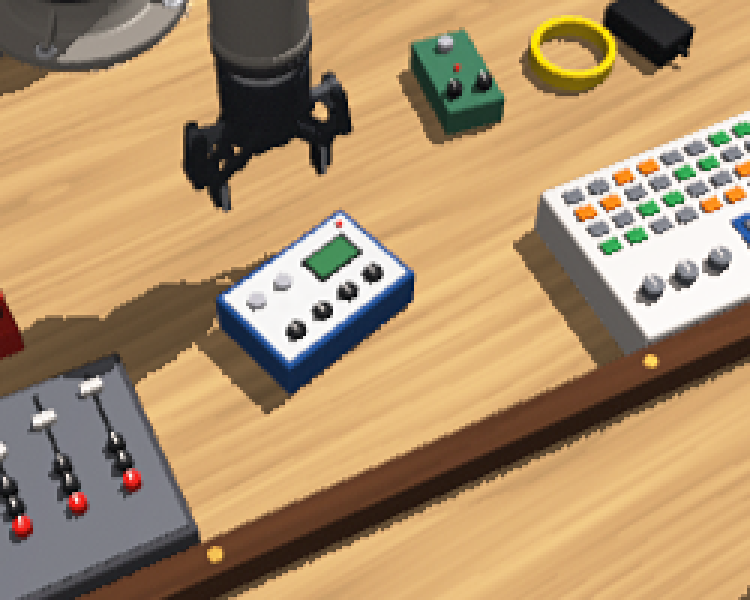

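View pics/top1.png

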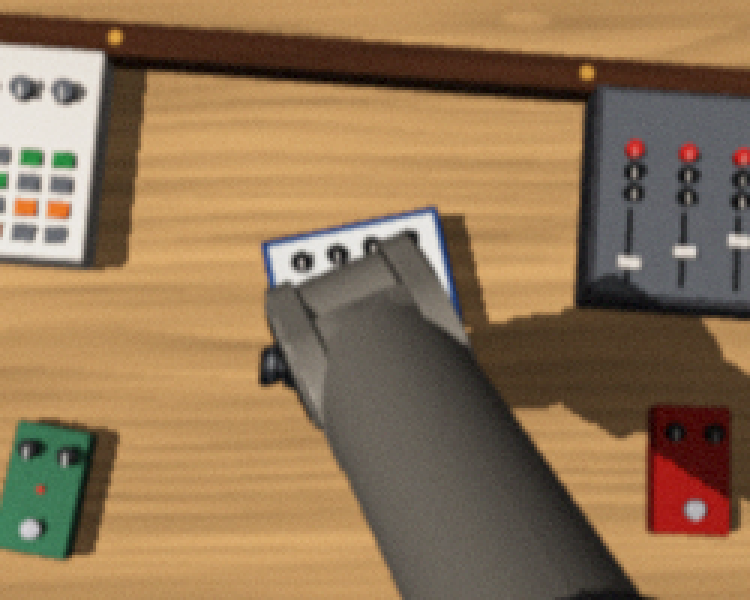

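The scene view shows both fingertips hovering in front of the unit's front side, at (225,195) and (320,165) in the crop. Both are clear of it, so I'll go down.

{"method": "apply_moves", "body": {
  "increments": [
    [1,0,15,0,0,0,-1],
    [1,0,15,0,0,0,-1],
    [1,0,12,0,0,0,-1],
    [1,0,10,0,0,0,-1],
    [1,0,8,0,0,0,-1],
    [1,0,8,0,0,0,-1],
    [0,0,3,0,0,0,-1],
    [0,0,0,0,0,0,-1]
  ]
}}

```text
t: 4.2
eef_pos: [0.415, 0.0024, 0.0064]
tool_rot: [0.001, -0.678, 0.735, 0.002]
contact_force: [0.1, 0.7, -0.5]
gripper_width: 0.999
```

```bash
python3 -c "
from h import *
to(.413,.04,.010,-95.1)
for n in ('scene',):
    im=imaging.read_camera(n)[:,:,::-1]
    cv2.imwrite(f'pics/{n}2.png',cv2.resize(im[150:350,200:450],None,fx=3,fy=3,interpolation=3))"
```

```text
t 4.2 pos [0.415  0.0024 0.0064] n,t 0.41313160083229683 0.03924112260730251 F [ 0.0968  0.6823 -0.4988] w 0.9990390994659548 q [ 0.1372  0.475  -0.3409  2.2936  0.3721  0.4236 -2.1605]
shift tool mm [-0.7716  0.1306 -3.6065] turn deg [0.0995 0.1816 0.5475]
```

View pics/scene2.png

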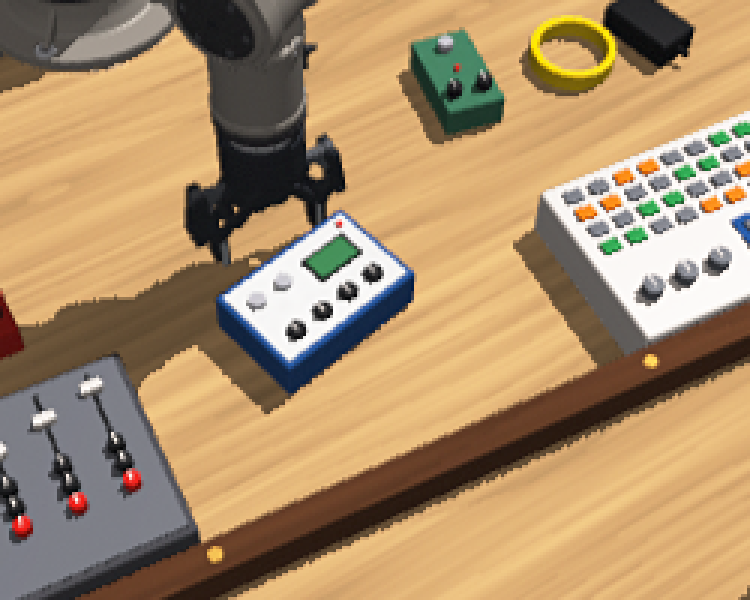

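The fingers are down in front of the unit and clear of it. Starting the push towards the rail.

{"method": "apply_moves", "body": {
  "increments": [
    [0,-5,-1,0,0,0,-1],
    [0,-8,-1,0,0,0,-1],
    [0,-8,-1,0,0,0,-1],
    [0,-8,0,0,0,0,-1],
    [0,-8,0,0,0,0,-1],
    [0,-8,0,0,0,0,-1],
    [0,-8,0,0,0,0,-1],
    [0,-8,0,0,0,0,-1]
  ]
}}

```text
t: 5.25
eef_pos: [0.4713, 0.0007, 0.009]
tool_rot: [-0.004, -0.682, 0.732, 0.007]
contact_force: [-8.2, 2.1, 7.0]
gripper_width: 0.999
```

```bash
python3 -c "
from h import *
to(.530,.04,.010,-95.1)
for n in ('scene',):
    im=imaging.read_camera(n)[:,:,::-1]
    cv2.imwrite(f'pics/{n}3.png',cv2.resize(im[150:350,200:450],None,fx=3,fy=3,interpolation=3))"
```

```text
t 5.25 pos [0.4713 0.0007 0.009 ] n,t 0.46935912032630406 0.04255835055902513 F [-8.1527  2.1443  6.9672] w 0.9994857489244781 q [ 0.1647  0.5325 -0.3575  2.1563  0.3517  0.5228 -2.0988]
shift tool mm [  3.6528 -60.5619  -1.9238] turn deg [0.8998 0.1299 1.0378]
```

View pics/scene3.png

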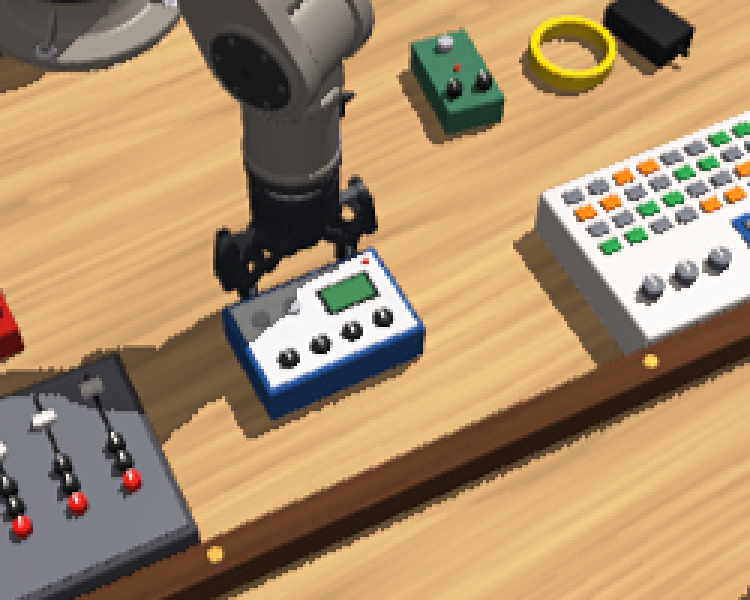

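The unit has turned square to the rail and both fingers bear on its front side. Continuing.

{"method": "apply_moves", "body": {
  "increments": [
    [0,-9,0,0,0,0.3,-1],
    [0,-9,0,0,0,0.3,-1],
    [0,-9,0,0,0,0.3,-1],
    [0,-9,0,0,0,0.2,-1],
    [0,-9,0,0,0,0,-1],
    [0,-9,0,0,0,0,-1],
    [0,-9,0,0,0,0,-1],
    [0,-8,0,0,0,0,-1]
  ]
}}

```text
t: 6.3
eef_pos: [0.5214, -0.0064, 0.005]
tool_rot: [-0.025, -0.673, 0.739, 0.019]
contact_force: [-14.2, 2.3, 12.2]
gripper_width: 1.0
```

```bash
python3 -c "
from h import *
to(.5645,.04,.010,-95.1)
for n in ('scene',):
    im=imaging.read_camera(n)[:,:,::-1]
    cv2.imwrite(f'pics/{n}4.png',cv2.resize(im[150:350,200:450],None,fx=3,fy=3,interpolation=3))"
```

```text
t 6.3 pos [ 0.5214 -0.0064  0.005 ] n,t 0.519894827212648 0.040011408632912596 F [-14.1706   2.3442  12.224 ] w 1.000161462050607 q [ 0.1722  0.6098 -0.3534  2.0064  0.3297  0.6451 -2.0638]
shift tool mm [ -0.063  -44.2093  -7.772 ] turn deg [ 3.5436 -0.5766 -0.1791]
```

View pics/scene4.png

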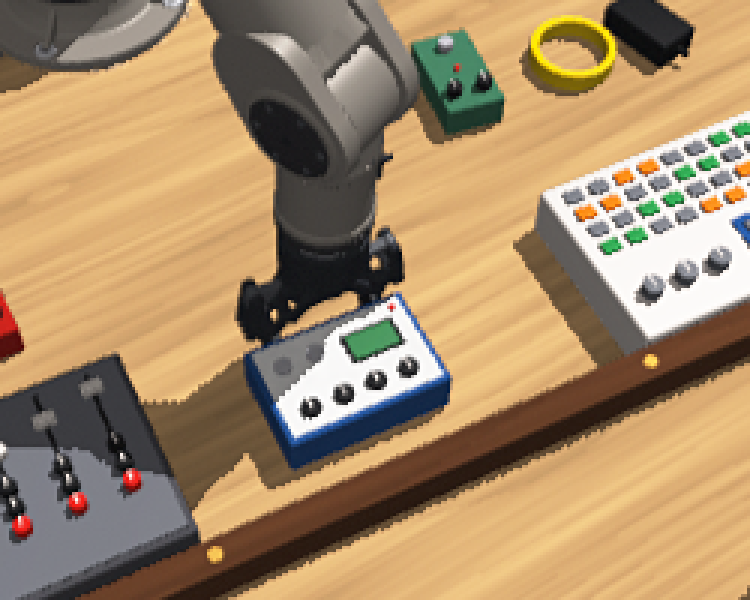

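The push has drifted the tool by 3.5° of tilt and some mm down. I'll correct that while pushing on.

{"method": "apply_moves", "body": {
  "increments": [
    [0,0,-2,2,0,0,-1],
    [0,-2,-2,2,0,0,-1],
    [0,-6,-1,0.5,0,0,-1],
    [0,-8,-1,0.5,0,0,-1],
    [0,-8,-1,0.5,0,0,-1],
    [0,-8,-1,0.5,0,0,-1],
    [0,-8,-1,0.5,0,0,-1],
    [0,-6,-1,0.5,0,0,-1]
  ]
}}

```text
t: 7.35
eef_pos: [0.5665, -0.0127, 0.0135]
tool_rot: [0.013, -0.673, 0.739, -0.024]
contact_force: [-20.7, 3.2, -2.7]
gripper_width: 0.999
```

```bash
python3 -c "
from h import *
to(.5645,.04,.010,-95.1)
for n in ('scene',):
    im=imaging.read_camera(n)[:,:,::-1]
    cv2.imwrite(f'pics/{n}5.png',cv2.resize(im[200:400,200:450],None,fx=3,fy=3,interpolation=3))"
```

```text
t 7.35 pos [ 0.5665 -0.0127  0.0135] n,t 0.5653753019037582 0.03766095401695168 F [-20.6795   3.1911  -2.7402] w 0.9986136974850884 q [ 0.147   0.5981 -0.3163  1.9877  0.381   0.5629 -2.099 ]
shift tool mm [-2.3807  1.0661  3.397 ] turn deg [-2.9988 -0.7678 -0.2632]
```

View pics/scene5.png

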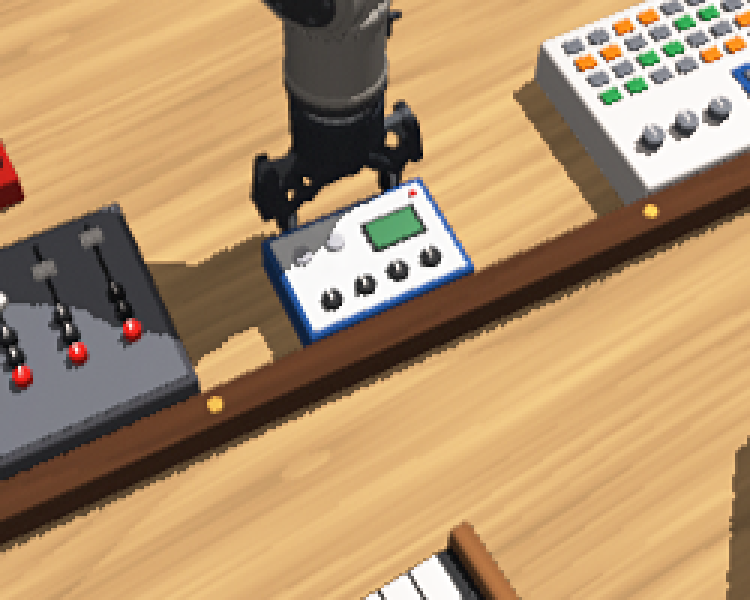

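The unit looks flush, with its back edge on the rail from (305,335) to (470,270) in the crop, and the force has risen to 21 N. I'll press briefly to seat it, then back off.

{"method": "apply_moves", "body": {
  "increments": [
    [0,-3,0,0,0,0,-1],
    [0,-4,0,0,0,0,-1],
    [0,-4,0,0,0,0,-1],
    [0,-4,0,0,0,0,-1],
    [0,-4,0,0,0,0,-1],
    [0,-4,0,0,0,0,-1],
    [0,-4,0,0,0,0,-1],
    [0,-4,0,0,0,0,-1]
  ]
}}

```text
t: 8.4
eef_pos: [0.5653, -0.0132, 0.0097]
tool_rot: [-0.014, -0.675, 0.738, -0.006]
contact_force: [-17.4, 3.1, 12.6]
gripper_width: 1.0
```

```bash
python3 -c "
from h import *
to(.54,.04,.010,-95.1)"
```

```text
t 8.4 pos [ 0.5653 -0.0132  0.0097] n,t 0.5642743674246911 0.037103818046058716 F [-17.4126   3.0505  12.6119] w 1.0000113060567846 q [ 0.1503  0.6271 -0.3268  1.9414  0.3614  0.6463 -2.0738]
shift tool mm [-2.885  24.2773 -0.1654] turn deg [ 0.5663 -1.5888 -0.0104]
```

The TCP stopped at n = 0.565, close to the 0.5645 predicted for flush contact. Backing off, then going up.

{"method": "apply_moves", "body": {
  "increments": [
    [0,10,0,0,0,0,-1],
    [0,20,0,0,0,0,-1],
    [0,15,-10,0,0,0,-1],
    [0,0,-30,0,0,0,-1],
    [0,0,-30,0,0,0,-1],
    [-30,0,-30,0,0,0,-1],
    [-40,0,-20,0,0,0,-1],
    [-40,0,0,0,0,0,-1]
  ]
}}

```text
t: 9.4
eef_pos: [0.5387, 0.1033, 0.1388]
tool_rot: [-0.005, -0.672, 0.741, -0.013]
contact_force: [1.3, 0.8, -0.5]
gripper_width: 1.001
```

```bash
python3 -c "
from h import *
to(.6255,.19,.12,-5.1)
for n in ('scene','top'):
    im=imaging.read_camera(n)[:,:,::-1]
    cv2.imwrite(f'pics/{n}6f.png',im)
    cv2.imwrite(f'pics/{n}6.png',cv2.resize(im[200:400,200:450] if n=='scene' else im[130:330,200:450],None,fx=3,fy=3,interpolation=3))"
```

```text
t 9.4 pos [0.5387 0.1033 0.1388] n,t 0.5273948784846054 0.1507570841339213 F [ 1.2685  0.8157 -0.4593] w 1.000902809734586 q [ 0.0266  0.4132 -0.431   1.9266  0.2614  0.8526 -2.2143]
shift tool mm [-40.5028 -97.5404  19.0337] turn deg [  0.5254  -1.66   -90.4632]
```

View pics/scene6.png

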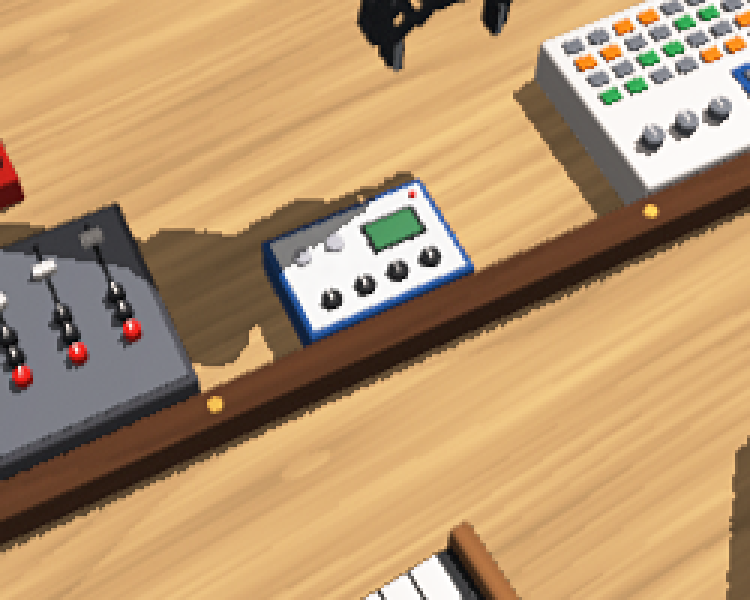

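View pics/top6.png

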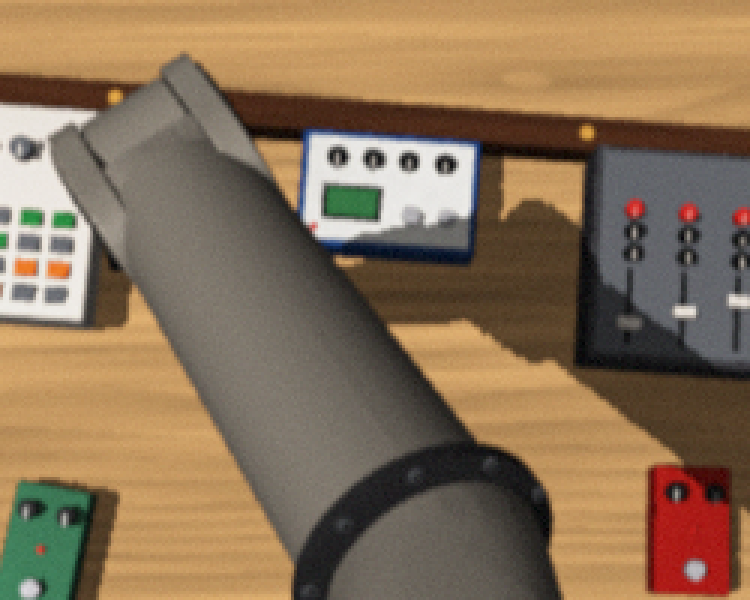

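```bash
python3 -c "
from h import *
f=lambda l,ox,oy:np.array([((x+.5)/3-.5+ox,(y+.5)/3-.5+oy) for x,y in l])
def rp(n,l,z,ox,oy):
    P=ray(n,f(l,ox,oy),z)[:,:2]; print(n,np.c_[P@EN,P@ET]); return P
U=rp('scene',[(472,265),(308,340),(265,243),(420,182)],.05,200,200); d=U[0]-U[1]; print('ang back',np.degrees(np.arctan2(d[0],d[1])))
U=rp('top',[(304,130),(480,143),(472,250),(302,242)],.05,200,130); d=U[0]-U[1]; print('ang back',np.degrees(np.arctan2(d[0],d[1])))
print('mixer');rp('scene',[(200,380),(120,207)],.07,200,200);rp('top',[(600,148),(582,356)],.07,200,130)
print('screws');rp('scene',[(651,211),(215,404)],.045,200,200);rp('top',[(115,96),(586,132)],.045,200,130)
print('seq'); rp('top',[(106,106),(95,322)],.055,200,130);rp('scene',[(645,198)],.055,200,200)
"
```

```text
scene [[ 0.6727  0.1089]
 [ 0.6751 -0.0409]
 [ 0.5792 -0.0354]
 [ 0.5821  0.1086]]
ang back 4.182944576184083
top [[ 0.6727  0.109 ]
 [ 0.6727 -0.0393]
 [ 0.5806 -0.0382]
 [ 0.5766  0.103 ]]
ang back 5.091149277793038
mixer
scene [[ 0.6786 -0.1326]
 [ 0.5065 -0.133 ]]
top [[ 0.6701 -0.1368]
 [ 0.4958 -0.1305]]
screws
scene [[ 0.6912  0.2731]
 [ 0.6906 -0.1274]]
top [[ 0.6917  0.2713]
 [ 0.6906 -0.1284]]
seq
top [[0.6793 0.2761]
 [0.4959 0.2664]]
scene [[0.6825 0.2706]]
```

In the rail frame the unit's back is at n ≈ 0.673–0.675 against the rail face at 0.676, so it is flush. Its left end is at t ≈ 0.109, its right end at −0.040, and the mixer's side at about −0.135, leaving roughly 95 mm to slide. I'll turn the hand 90° at height and half close the fingers.

{"method": "apply_moves", "body": {
  "increments": [
    [0,0,0,0,0,-10,0],
    [0,0,0,0,0,-10,0],
    [0,0,0,0,0,-10,0],
    [0,0,0,0,0,-10,0],
    [0,0,0,0,0,-10,0],
    [0,0,0,0,0,-10,0],
    [0,0,0,0,0,-10,0],
    [0,0,0,0,0,-10,0]
  ]
}}

```text
t: 10.5
eef_pos: [0.5421, 0.1041, 0.1441]
tool_rot: [0.011, 0.994, -0.11, 0.013]
contact_force: [0.5, -0.7, -0.3]
gripper_width: 0.501
```

```bash
python3 -c "
from h import *
to(.61,.15,.08,-5.1)"
```

```text
t 10.5 pos [0.5421 0.1041 0.1441] n,t 0.5306560364031688 0.15185218378500895 F [ 0.4956 -0.679  -0.3053] w 0.5013512389597138 q [ 0.2696  0.474  -0.7499  1.9094  0.4461  0.9108 -0.9244]
shift tool mm [77.0446 -9.772  66.106 ] turn deg [ 1.1383 -1.5614 -7.5569]
```

{"method": "apply_moves", "body": {
  "increments": [
    [0,0,0,1,-1.5,-7.5,0],
    [13,0,2,0,0,0,0],
    [13,0,6,0,0,0,0],
    [13,0,10,0,0,0,0],
    [13,0,12,0,0,0,0],
    [13,0,12,0,0,0,0],
    [13,0,12,0,0,0,0],
    [0,0,10,0,0,0,0]
  ]
}}

```text
t: 11.5
eef_pos: [0.6276, 0.0944, 0.0769]
tool_rot: [0.002, 0.999, -0.047, 0.003]
contact_force: [0.4, -0.1, -0.4]
gripper_width: 0.499
```

```bash
python3 -c "
from h import *
to(.612,.145,.012,-5.1)
im=imaging.read_camera('scene')[:,:,::-1]
cv2.imwrite('pics/scene7.png',cv2.resize(im[150:350,200:450],None,fx=3,fy=3,interpolation=3))"
```

```text
t 11.5 pos [0.6276 0.0944 0.0769] n,t 0.6167722330791402 0.149782647928708 F [ 0.3537 -0.0888 -0.3528] w 0.49918699060532207 q [ 0.2429  0.6869 -0.6953  1.743   0.5481  0.9102 -0.7807]
shift tool mm [-5.1324  4.5754 64.929 ] turn deg [ 0.2047 -0.3385 -0.2865]
```

View pics/scene7.png

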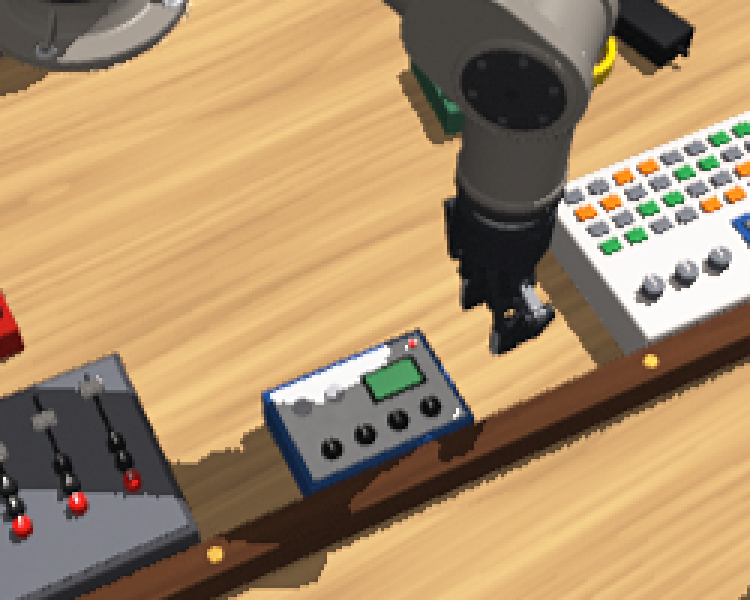

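The fingers hang to the left of the unit, clear of both the unit and the sequencer. Going down.

{"method": "apply_moves", "body": {
  "increments": [
    [-1,0,12,0,0,0,0],
    [-1,0,12,0,0,0,0],
    [-1,0,12,0,0,0,0],
    [-1,0,10,0,0,0,0],
    [-1,0,8,0,0,0,0],
    [0,0,6,0,0,0,0],
    [0,0,2,0,0,0,0],
    [0,0,0,0,0,0,0]
  ]
}}

```text
t: 12.55
eef_pos: [0.6198, 0.0949, 0.0095]
tool_rot: [0.002, 0.999, -0.046, 0.001]
contact_force: [0.5, -0.2, 0.7]
gripper_width: 0.496
```

```bash
python3 -c "
from h import *
to(.612,.120,.012,-5.1)
im=imaging.read_camera('scene')[:,:,::-1]
cv2.imwrite('pics/scene8.png',cv2.resize(im[150:350,200:450],None,fx=3,fy=3,interpolation=3))"
```

```text
t 12.55 pos [0.6198 0.0949 0.0095] n,t 0.6089424854925087 0.1495810912645708 F [ 0.4763 -0.2217  0.6737] w 0.49614578611219906 q [ 0.2047  0.7644 -0.6407  1.7849  0.6207  0.8029 -0.8419]
shift tool mm [ 3.1632 29.5812 -2.3535] turn deg [ 0.2483 -0.1719 -0.1906]
```

View pics/scene8.png

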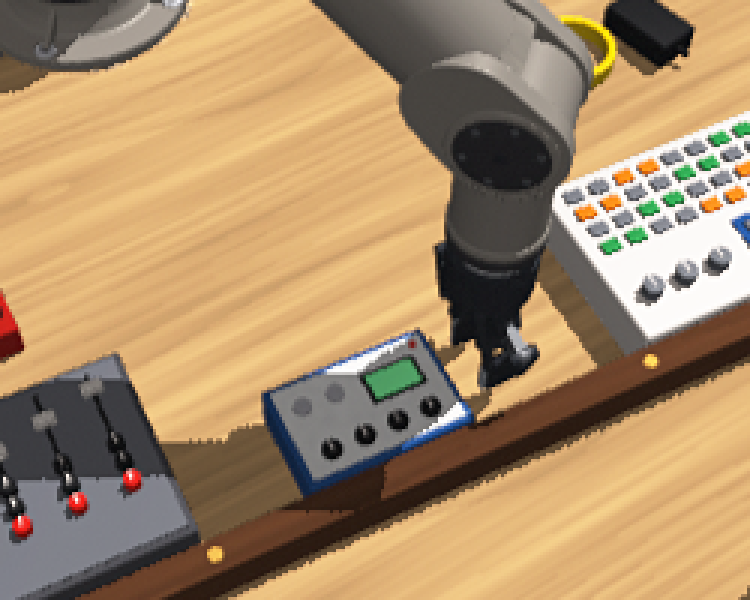

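{"method": "apply_moves", "body": {
  "increments": [
    [0,8,0,0,0,0,0],
    [0,9,0,0,0,0,0],
    [0,9,0,0,0,0,0],
    [0,9,0,-0.3,0,0,0],
    [0,9,-1,-0.4,0,0,0],
    [0,9,-1,-0.4,0,0,0],
    [0,9,-1,-0.4,0,0,0],
    [0,9,-1,-0.4,0,0,0]
  ]
}}

```text
t: 13.6
eef_pos: [0.6129, 0.0218, 0.0151]
tool_rot: [0.018, 0.999, -0.045, 0.001]
contact_force: [0.1, 2.5, -2.9]
gripper_width: 0.499
```

```bash
python3 -c "
from h import *
to(.612,.026,.010,-5.1)
im=imaging.read_camera('scene')[:,:,::-1]
cv2.imwrite('pics/scene9.png',cv2.resize(im[180:380,180:430],None,fx=3,fy=3,interpolation=3))"
```

```text
t 13.6 pos [0.6129 0.0218 0.0151] n,t 0.6084895282148638 0.07617905547228203 F [ 0.0921  2.5059 -2.9032] w 0.49884391263187544 q [ 0.3002  0.7364 -0.6285  1.8164  0.6335  0.8072 -0.7574]
shift tool mm [ 3.5734 49.9529  6.9787] turn deg [ 2.0801 -0.2108 -0.0975]
```

View pics/scene9.png

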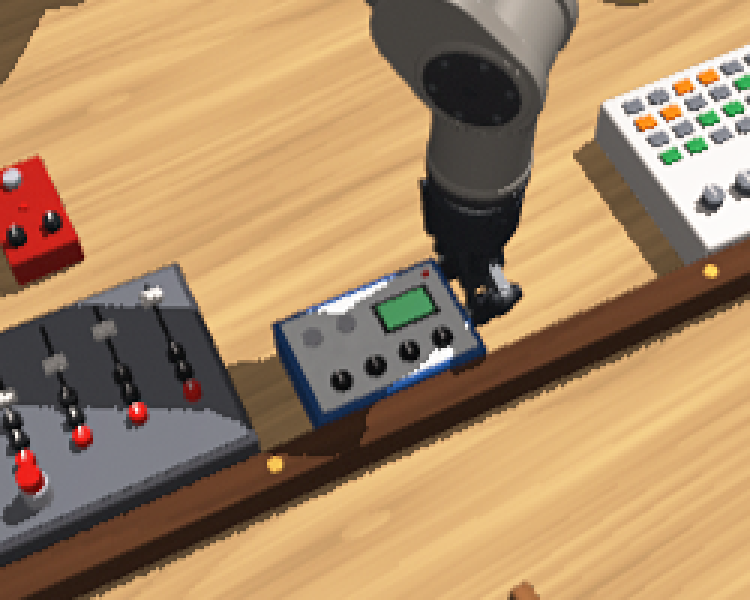

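The unit is sliding along the rail and stays flush, with about 50 mm to go.

{"method": "apply_moves", "body": {
  "increments": [
    [0,6,1,0.5,0,0,0],
    [0,7,1,0.5,0,0,0],
    [0,7,1,0,0,0,0],
    [0,7,0,0,0,0,0],
    [0,7,0,0,0,0,0],
    [0,6,0,0,0,0,0],
    [0,5,0,0,0,0,0],
    [0,4,0,0,0,0,0]
  ]
}}

```text
t: 14.65
eef_pos: [0.6089, -0.0197, 0.0158]
tool_rot: [0.003, 0.999, -0.043, 0.003]
contact_force: [0.5, 3.7, -1.4]
gripper_width: 0.495
```

```bash
python3 -c "
from h import *
to(.612,.026,.010,-5.1)
im=imaging.read_camera('scene')[:,:,::-1]
cv2.imwrite('pics/scene10.png',cv2.resize(im[180:380,180:430],None,fx=3,fy=3,interpolation=3))"
```

```text
t 14.65 pos [ 0.6089 -0.0197  0.0158] n,t 0.6082848199971965 0.034463558132456405 F [ 0.5389  3.6774 -1.3646] w 0.4952404790112953 q [ 0.3994  0.7331 -0.6469  1.8312  0.6183  0.7831 -0.6626]
shift tool mm [3.6504 8.4463 5.9028] turn deg [ 0.283  -0.3691  0.1825]
```

View pics/scene10.png

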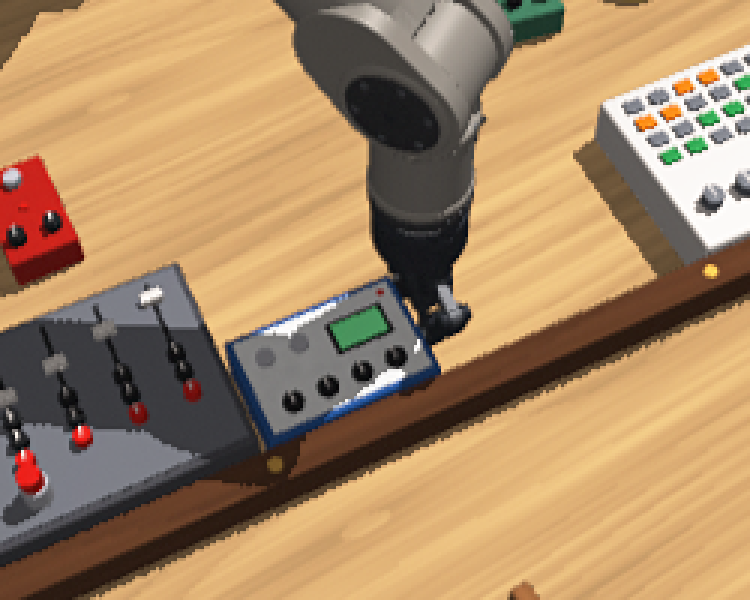

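A gap of about 10 mm to the mixer remains. Continuing slowly until the force rises.

{"method": "apply_moves", "body": {
  "increments": [
    [0,4,0,0,0,0,0],
    [0,4,0,0,0,0,0],
    [0,4,0,0,0,0,0],
    [0,4,0,0,0,0,0],
    [0,4,0,0,0,0,0],
    [0,4,0,0,0,0,0],
    [0,4,0,0,0,0,0],
    [0,4,0,0,0,0,0]
  ]
}}

```text
t: 15.7
eef_pos: [0.609, -0.0259, 0.0173]
tool_rot: [-0.015, 0.999, -0.036, 0.007]
contact_force: [1.3, 12.1, -2.6]
gripper_width: 0.499
```

```bash
python3 -c "
from h import *
to(.612,.026,.010,-5.1)"
```

```text
t 15.7 pos [ 0.609  -0.0259  0.0173] n,t 0.6088675507042137 0.028305325001754256 F [ 1.2703 12.0512 -2.6012] w 0.4993904441893061 q [ 0.4466  0.7359 -0.6715  1.8359  0.6012  0.7641 -0.6104]
shift tool mm [2.9942 2.5833 7.2828] turn deg [-1.7964 -0.778   0.9173]
```

{"method": "apply_moves", "body": {
  "increments": [
    [0,4,0,0,0,0,0],
    [0,5,0,0,0,0,0],
    [0,5,0,0,0,0,0],
    [0,5,0,0,0,0,0],
    [0,5,0,0,0,0,0],
    [0,0,0,0,0,0,0],
    [0,0,0,0,0,0,0],
    [0,0,0,0,0,0,0]
  ]
}}

```text
t: 16.7
eef_pos: [0.6091, -0.0244, 0.0183]
tool_rot: [-0.032, 0.999, -0.029, 0.011]
contact_force: [1.0, 4.8, -1.2]
gripper_width: 0.496
```

```bash
python3 -c "
from h import *
to(.612,.026,.010,-5.1)
for n in ('scene','top'):
    im=imaging.read_camera(n)[:,:,::-1]
    cv2.imwrite(f'pics/{n}11.png',cv2.resize(im[180:380,180:430] if n=='scene' else im[130:330,200:450],None,fx=3,fy=3,interpolation=3))"
```

```text
t 16.7 pos [ 0.6091 -0.0244  0.0183] n,t 0.6088846732375559 0.02985890891817499 F [ 0.9504  4.8427 -1.162 ] w 0.4964362212114069 q [ 0.4788  0.7413 -0.6955  1.8388  0.5858  0.7498 -0.5714]
shift tool mm [2.8331 4.4802 8.1255] turn deg [-3.6935 -1.0821  1.7402]
```

View pics/scene11.png

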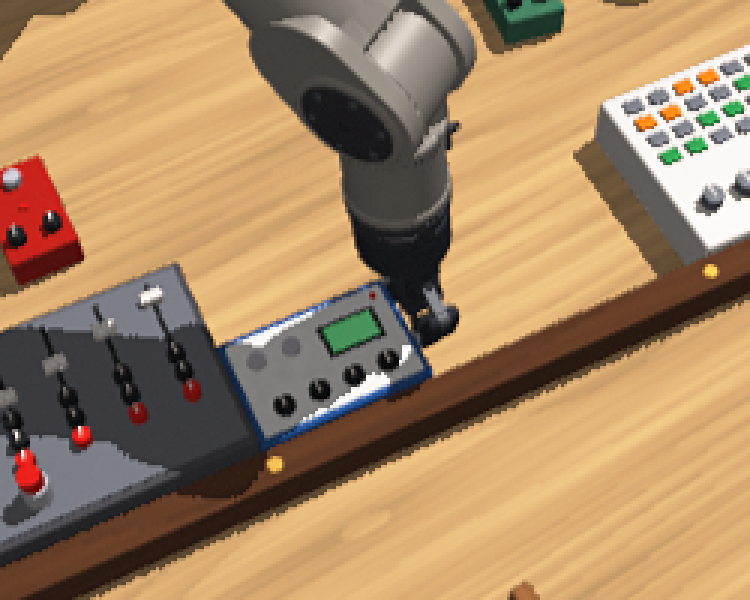

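The unit's right end meets the mixer's side: the force rose and motion stopped. Retracting and rising.

{"method": "apply_moves", "body": {
  "increments": [
    [0,-8,0,0,0,0,0],
    [0,-20,0,0,0,0,0],
    [0,-20,0,0,0,0,0],
    [0,-15,-15,0,0,0,0],
    [0,0,-35,0,0,0,0],
    [0,0,-40,0,0,0,0],
    [-30,-40,-30,0,0,0,0],
    [-30,-40,0,0,0,0,0]
  ]
}}

```text
t: 17.8
eef_pos: [0.5568, 0.1202, 0.1541]
tool_rot: [-0.03, 0.999, -0.031, 0.013]
contact_force: [-0.4, -0.1, -0.1]
gripper_width: 0.5
```

```bash
python3 -c "
from h import *
to(.612,.026,.010,-5.1)
for n in ('scene','top'):
    im=imaging.read_camera(n)[:,:,::-1]
    cv2.imwrite(f'pics/{n}12f.png',im)
    cv2.imwrite(f'pics/{n}12.png',cv2.resize(im[180:380,180:430] if n=='scene' else im[130:330,230:480],None,fx=3,fy=3,interpolation=3))"
```

```text
t 17.8 pos [0.5568 0.1202 0.1541] n,t 0.5438689765936662 0.1692421408475675 F [-0.3702 -0.1446 -0.1266] w 0.5003477624118048 q [ 0.3558  0.5074 -0.8422  1.8728  0.4205  0.906  -0.7319]
shift tool mm [ 60.7649 153.7213 136.4071] turn deg [-3.5574 -1.3456  1.5701]
```

View pics/scene12.png

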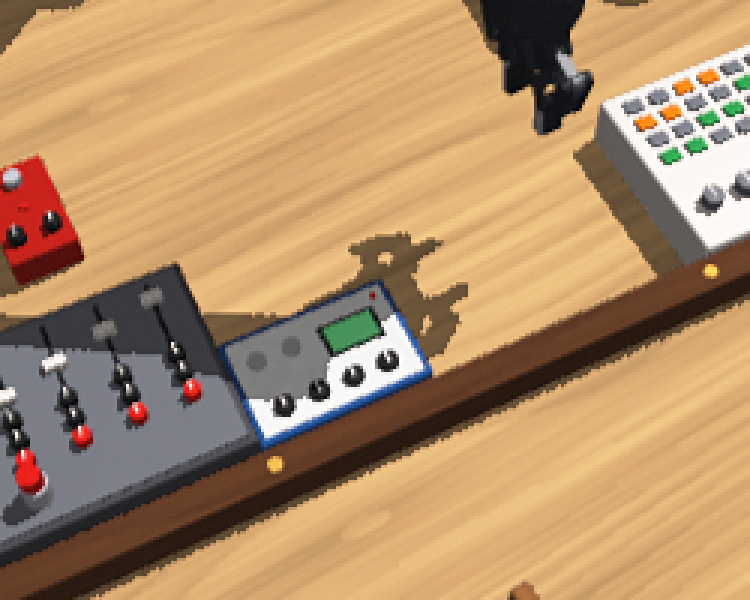

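View pics/top12.png

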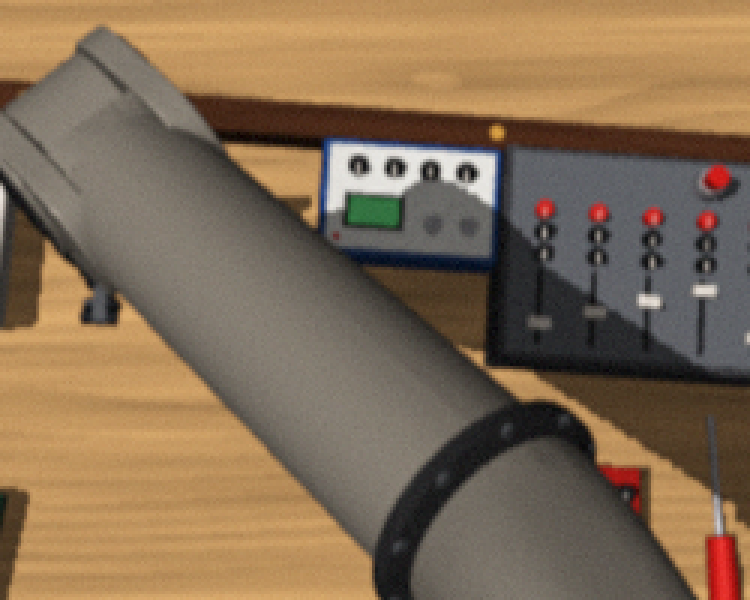

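View pics/top12f.png

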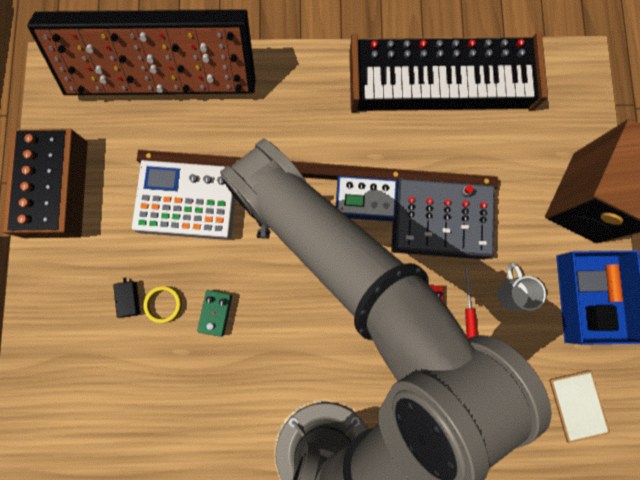

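```bash
python3 -c "
from h import *
f=lambda l,ox,oy:np.array([((x+.5)/3-.5+ox,(y+.5)/3-.5+oy) for x,y in l])
def rp(n,l,z,ox,oy):
    P=ray(n,f(l,ox,oy),z)[:,:2]; print(n,np.c_[P@EN,P@ET]); return P
def an(U): d=U[0]-U[1]; print('ang back',np.degrees(np.arctan2(d[0],d[1])))
an(rp('scene',[(432,370),(264,444),(220,347),(380,281)],.05,180,180))
an(rp('top',[(324,139),(500,152)],.05,230,130))
a=imaging.get_calibration('top'); 
for i in (0,12):
  im=cv2.imread('pics/top0.png' if i==0 else 'pics/top12f.png'); s=cv2.imread('pics/scene0.png' if i==0 else 'pics/scene12f.png')
  h=cv2.cvtColor(im,cv2.COLOR_BGR2HSV); 
  for nm,lo,hi,b in (('green',(65,80,40),(90,255,255),(190,280,240,345)),('yellow',(22,150,100),(35,255,255),(135,280,190,330))):
    m=cv2.inRange(h,lo,hi)[b[1]:b[3],b[0]:b[2]]; M=cv2.moments(m,True); print(nm,M['m10']/M['m00'],M['m01']/M['m00'])
  h=cv2.cvtColor(s,cv2.COLOR_BGR2HSV); m=cv2.inRange(h,(0,180,60),(6,255,255))[225:280,130:215]; M=cv2.moments(m,True); print('red',M['m10']/M['m00'],M['m01']/M['m00'])
"
```

```text
scene [[ 0.6736  0.0165]
 [ 0.6738 -0.1291]
 [ 0.5796 -0.1287]
 [ 0.5799  0.0148]]
ang back 5.027338910953066
top [[ 0.6719  0.0162]
 [ 0.672  -0.1318]]
ang back 5.090831567019507
green 23.806192660550458 33.10435779816514
yellow 26.011037527593817 24.309050772626932
red 47.66232558139535 28.913488372093024
green 23.95964125560538 33.134529147982065
yellow 26.075757575757574 24.246753246753247
red 47.53882132834425 28.74087932647334
```

```bash
python3 -c "
from station import bot
print(bot.hand_in())"
```

```text
the job is handed in; nothing more can be done
None
```

I pushed the unit back with both open fingers, which squared it up against the rail. I then slid it about 93 mm along the rail to the mixer, raised the hand clear and handed in at about 18 s; no verdict is reported.

- **Rail:** The last pictures put the unit's back about 2–4 mm from the rail face (limit 5 mm). That is about the camera's accuracy, and pressing it at about 17 N moved it no further. It is parallel to the rail within about 0.1° in both views.
- **Mixer:** The push force rose from about 4 N to 12 N and the unit stopped. The images place its left end at 0.016 m along the rail, where 0.015–0.017 m would mean touching.
- **Other items:** The green pedal, the tape and the red pedal's image centres moved by less than 0.3 px. I checked the remaining items only by eye, and they look unmoved. The robot was touching nothing at the end.
- **Disagreements:** The two views differed by up to about 2 mm on the final unit position, and by more on the mixer's edge points. The tool tilted up to 3.7° while pressing; I corrected this during the rail push but not on the last press against the mixer.

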